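# Pour the cabinet knobs low into the white dish

### The arm

A 6-joint arm with a two-finger parallel gripper is mounted at the origin on the work surface. World frame = base frame: x ahead of the robot, y to its left, z up, the work surface at z = 0. Lengths are in mm, angles in rad, forces in N, time in s.
With the tool pointing down it reaches from about 400 to 925 mm from the base axis. Payload 12.5 kg.
Tool frame: the origin (TCP) lies midway between the tips of the shut fingers; the grasp point (between the pads) lies 19 mm behind it; z points along the fingers, y is the line along which they close (so a half turn about z gives the same grasp; the last joint's range is limited). The gripper opens to 95 mm and grips with 3 to 60 N. Pads are 20 mm wide; open, the fingers measure 119 mm over their backs; the gripper's body (75 mm by 180 mm) begins 59 mm behind the grasp point.
Start: joints at [-1.398, 0.491, 1.559, -0, 1.092, -0.106], TCP at [172.024, -600.878, 214.661] pointing down, gripper open.
Joint ranges: [-3.1, 3.1], [-0.84, 2.19], [0.05, 2.79], [-1.13, 4.28], [0.06, 2.93], [-2.69, 2.69]. Speed limits (rad/s): [2.22, 2.22, 2.79, 3.14, 3.14, 3.14].

### API

Orientations are given as [roll, pitch, yaw] about the fixed x, y, z axes, in that order (R = Rz(yaw) Ry(pitch) Rx(roll)).
In Python, from bench import * gives the robot as it stands.
- The arm moves only by the shell command python3 -m pendant 'ROWS' [OPENING] [FORCE]. ROWS is JSON, a list of rows, each a list of 2 entries, a list of its own where there are three numbers: the shift along the tool's x, y, z in m, then the turn about the tool's z in degrees. A call has 1 to 12 rows; each row shifts and turns the commanded pose from where the row before left it, along the tool's axes as they then stand; what a row does not reach is not made up. A row lasts 1/8 s, in which the tool goes at most 62.5 mm and 10.7 degrees, less where a joint would pass 70% of its speed; a pose out of reach is approached as far as the arm can. A call with a gripper value outside its range is refused whole. OPENING is the opening, from 0 (shut) to 1 (fully open), set as the call begins (- or left out, the last holds). The fingers move at their own pace and stop on an object; FORCE is the grip in N (left out, the last holds). Time passes only in rows, so rows that do not move let the fingers close. It gives the time, the measured TCP pose, the force, the opening and the grip force at its end, in the units of the state.
- get_obs(): the state, without advancing time (a new reading comes with each control period).
- get_image(name): name is "scene" or "top" or "wrist"; returns a dict with "img" (400x640x3 uint8, red, green, blue), "K" (3x3 intrinsics, pixels), "R" (3x3) and "t" (3): a world point X has camera coordinates R X + t. Camera axes: x right, y down, z forward; pixel columns grow to the right and rows downward; lengths in mm; the calibration is good to about 2 mm. The wrist camera is an equidistant fisheye: a pixel r from the principal point sees the ray r / f radians off the axis. A picture is of the moment at which its call begins. There is no depth.
- sign_off(): hands the job in; it is judged then, once.
Trained networks look in the newest picture that a camera, given by its name, has taken for a name from the list of things; names that differ only in an ending like _2 or _b are one class to them, and where a whole thing is asked for, a point or a joint stands for the part that bears it (a point fixed in the world has none). Each returns a list of dicts, best first, with "conf" (0 to 1); they miss things now and then, are a little off and sometimes report something else, mostly with a low value. They report only what shows in the picture. A call takes as long as a camera call.
- spot_in(name, camera): "box" ([left, top, width, height] in pixels, round what is visible of it).
- place_of(name, camera): "uv" ([column, row] in pixels: a listed point, or the origin of a listed thing).
The state is a dict: "t": time; "joints": joint angles; "joint_vel": joint speeds; "joint_efforts": joint torques, N m; "ee_pos": TCP position; "tcp_rot": TCP orientation; "wrist_force": force on the tool from outside, world axes, zero at the start; "wrist_torque": the same for the moment, N m; "width": finger opening in mm; "gripper_force": force on a finger pad.
Only numpy, scipy, OpenCV 4.12 (cv2) and the standard library are available. Lean on these libraries where they do the work, as an engineer would, in place of code of your own. Each camera call takes 0.05 s, during which the arm holds its last target. There are 200 camera calls.

### The job

Take the grey scoop by its wooden grip, bring it over the white dish and lower its spout to about 2 cm above the dish's rim before any knob leaves it, then tip it and pour all four red knobs into the dish, none landing elsewhere and none handled with the fingers. Then set the empty scoop back upright in the middle of its dark wooden board and let go. Leave the dish where it stands and do not disturb the other things.

Things in the scene. Friction and masses are not known exactly. Their poses are not given: they have to be found in the camera images.
- scoop: grey sheet-metal scoop holding four red knobs, about 0.3 kg empty (varies). Origin under its floor, below the grip; x points to the open spout, z up. Floor 3 mm thick, x -65 to +85 mm, 94 mm wide inside; walls 50 mm high at back and sides, 34 mm near the spout, where they close to 80 mm. A pale wooden grip bar runs along x above it on one post at the back wall
- scoop_grip (a point): middle of the grip bar, at scoop (0, 0, 100) mm, above the balance point; axes as the scoop's. The bar spans x -76 to +42 mm, is 20 mm wide (y) and reaches from z = 88 to 112 mm; the space below it, down to the walls' tops at z = 52 mm, is open at both sides. The post is at x -76 to -68 mm, 24 mm wide
- spout (a point): pouring edge: middle of the underside of the spout's end, at scoop (85, 0, 0) mm; axes as the scoop's. The end has no wall, only a sill 2.5 mm above the floor: carry it within 4 degrees of level, as from about 7 degrees down the knobs roll and may run over the sill; those stopped at it leave by 30 to 40; tip to 50 to empty it fully
- scoop_middle (a point): point inside the scoop, at scoop (10, 0, 20) mm
- board: fixed dark wooden slab 200 (x) x 150 (y) x 12 mm on which the scoop stands at the start, spout roughly towards the robot; origin at the centre of its underside, its top 12 mm higher
- dish: shallow round white dish, loose, 0.45 kg; outside 184 mm across at the rim, 144 mm at the foot, 22 mm high, wall and floor 5 mm; origin at the centre of its underside, z up
- other_dish: the same dish in blue with a brass bracket in it; a bystander; origin as for the white one
- jar: bystander: amber jar 66 mm across, 85 mm high; origin at the centre of its underside
- caster: bystander: rubber caster wheel lying flat, 74 mm across, with its steel plate 71 mm to +x, 40 mm high; origin under the wheel's centre
- offcut: bystander: wood offcut 60 x 120 x 36 mm; origin at the centre of its underside
- tape: bystander: yellow tape measure 70 x 36 x 66 mm; origin at the centre of its underside
- brush: bystander: hand brush lying along its x, handle to -x, 200 x 42 x 20 mm; origin at the centre of its underside
- tin: bystander: small pale tin 60 mm across, 60 mm high; origin at the centre of its underside
- knob0: round red cabinet knob, a ball 34 mm in diameter, 18 g, with a small brass dot; origin at its centre (axes turn as it rolls); starts loose in the scoop; rolls, but comes to rest by itself on a level surface
- knob1: round red cabinet knob, a ball 34 mm in diameter, 18 g, with a small brass dot; origin at its centre (axes turn as it rolls); starts loose in the scoop; rolls, but comes to rest by itself on a level surface
- knob2: round red cabinet knob, a ball 34 mm in diameter, 18 g, with a small brass dot; origin at its centre (axes turn as it rolls); starts loose in the scoop; rolls, but comes to rest by itself on a level surface
- knob3: round red cabinet knob, a ball 34 mm in diameter, 18 g, with a small brass dot; origin at its centre (axes turn as it rolls); starts loose in the scoop; rolls, but comes to rest by itself on a level surface

How it is judged (in metres and radians):
On the way, in this order (a step that is already met when the one before it is completed fails the run):
1. the spout is over the white dish, less than 60 mm above the table (under 4 cm above the rim), with all four knobs still in the scoop (horizontal distance between spout and dish below 0.085 m and height (world z) of spout below 0.06 m and distance between each of knob0, knob1, knob2, knob3 and scoop_middle below 0.09 m), for 0.2 s.
2. all four knobs lie in the white dish (horizontal distance between each of knob0, knob1, knob2, knob3 and dish below 0.075 m and height (world z) of each of knob0, knob1, knob2, knob3 below 0.035 m), for 0.2 s.
At the end, for the whole second after the job is handed in: All four knobs rest in the white dish (centres within 75 mm of its centre and under 35 mm above the table); the scoop stands flat and still on its board, its origin within 50 mm of the board's centre; the dish is within 30 mm of where it started (all of step 2 and linear speed of each of knob0, knob1, knob2, knob3 below 0.03 m/s and horizontal distance between scoop and board below 0.05 m and z of scoop in the frame of board between 0.008 and 0.016 m and angle between scoop's own z axis and vertical below 0.06 rad and linear speed of scoop below 0.02 m/s and distance of dish from where it was at the start of the episode below 0.03 m); the robot touches nothing.
It fails at once if a knob falls from the scoop while the spout is more than 75 mm above the table (height (world z) of spout above 0.075 m and ((distance between knob0 and scoop_middle above 0.095 m and height (world z) of knob0 above 0.05 m) or (distance between knob1 and scoop_middle above 0.095 m and height (world z) of knob1 above 0.05 m) or (distance between knob2 and scoop_middle above 0.095 m and height (world z) of knob2 above 0.05 m) or (distance between knob3 and scoop_middle above 0.095 m and height (world z) of knob3 above 0.05 m))).
It fails at once if a knob gets outside both the scoop and the white dish ((horizontal distance between knob0 and dish above 0.1 m and distance between knob0 and scoop_middle above 0.11 m) or (horizontal distance between knob1 and dish above 0.1 m and distance between knob1 and scoop_middle above 0.11 m) or (horizontal distance between knob2 and dish above 0.1 m and distance between knob2 and scoop_middle above 0.11 m) or (horizontal distance between knob3 and dish above 0.1 m and distance between knob3 and scoop_middle above 0.11 m)).
It fails at once if a knob is handled with the fingers (contact force between the fingers and knob0 above 1 N or contact force between the fingers and knob1 above 1 N or contact force between the fingers and knob2 above 1 N or contact force between the fingers and knob3 above 1 N).
It fails at once if the white dish is pushed more than 30 mm (distance of dish from where it was at the start of the episode above 0.03 m).
It fails at once if a bystander is moved more than 30 mm or tipped over (distance of any of other_dish, jar, caster, offcut, tape, brush, tin from where it was at the start of the episode above 0.03 m or angle between any of other_dish, jar, caster, offcut, tape, brush, tin's own z axis and vertical above 0.5 rad).
It also fails if it takes over 61 s, if anything falls off the work surface, if the arm or the gripper's body presses on something with over 40 N, if the wrist force passes 120 N, or if a joint passes its speed limit or range.

## Working session

There is one attempt and no reset: what is moved stays moved. The work goes in short steps, Python scripts to look and compute and a shell command to move; the robot and the scene stay as the last step left them, time stands still between calls to the robot, and variables do not carry over. Pictures are saved under pics/ and viewed, at most 10 in all, crops included, and the job is handed in when it is done.

```bash
mkdir -p pics; cat > h.py <<'E'
from bench import *
import numpy as np, cv2
from scipy.spatial.transform import Rotation as Ro
def ray(im,uv):
    K=np.array(im["K"]);R=np.array(im["R"]);t=np.array(im["t"])
    d=np.linalg.inv(K)@np.array([uv[0],uv[1],1.])
    return -R.T@t, R.T@d
def rayw(im,uv):
    K=np.array(im["K"]);R=np.array(im["R"]);t=np.array(im["t"])
    a=np.array([(uv[0]-K[0,2])/K[0,0],(uv[1]-K[1,2])/K[1,1]]);r=np.hypot(*a)
    d=np.array([*(a/max(r,1e-9)*np.sin(r)),np.cos(r)])
    return -R.T@t, R.T@d
def tri(rs):
    A=np.zeros((3,3));b=np.zeros(3);Ps=[]
    for c,d in rs:
        d=d/np.linalg.norm(d);P=np.eye(3)-np.outer(d,d);A+=P;b+=P@c;Ps.append((P,c))
    x=np.linalg.solve(A,b);return x,[np.linalg.norm(P@(x-c)) for P,c in Ps]
def onz(r,z):
    c,d=r;return c+d*(z-c[2])/d[2]
E
python3 - <<'E'
from h import *
ims={c:get_image(c) for c in("scene","top")}
cv2.imwrite("pics/a.png",cv2.cvtColor(np.vstack([ims["scene"]["img"],ims["top"]["img"]]),cv2.COLOR_RGB2BGR)[:, :] if 0 else cv2.cvtColor(ims["top"]["img"],cv2.COLOR_RGB2BGR))
cv2.imwrite("pics/b.png",cv2.cvtColor(ims["scene"]["img"],cv2.COLOR_RGB2BGR))
for n in ["scoop","scoop_grip","spout","board","dish","other_dish","jar","caster","offcut","tape","brush","tin"]:
    rs=[]
    for c in ims:
        p=place_of(n,c)
        print(n,c,[(np.round(q["uv"]).tolist(),round(q["conf"],2)) for q in p[:2]],end=" ")
        if p: rs.append(ray(ims[c],p[0]["uv"])); print(np.round(onz(rs[-1],0)[:2]),end=' ')
    if len(rs)==2:
        x,e=tri(rs);print(np.round(x),np.round(e,1))
    else: print()
o=get_obs();print(o["ee_pos"],o["tcp_rot"])
E
```

```text
scoop scene [([202.0, 232.0], 0.89)] [ 445. -286.] scoop top [([439.0, 237.0], 0.68)] [ 443. -282.] [ 442. -285.   -3.] [1.8 1.8]
scoop_grip scene [([193.0, 198.0], 0.6)] [ 308. -297.] scoop_grip top [([449.0, 239.0], 0.6)] [ 439. -308.] [ 440. -279.  109.] [4. 4.]
spout scene [([185.0, 211.0], 0.88)] [ 352. -323.] spout top [([451.0, 269.0], 0.71)] [ 359. -313.] [ 359. -317.    4.] [5.2 5.2]
board scene [([205.0, 233.0], 0.62)] [ 451. -280.] board top [([453.0, 244.0], 0.66)] [ 424. -318.] [ 428. -301.  -13.] [20.5 20.5]
dish scene [([426.0, 202.0], 0.77)] [524. 304.] dish top [([219.0, 207.0], 0.59)] [519. 310.] [519. 310.  -6.] [2. 2.]
other_dish scene [([317.0, 230.0], 0.58), ([202.0, 233.0], 0.19)] [532.  -9.] other_dish top [([336.0, 206.0], 0.72)] [524.  -9.] [525.  -8.  -8.] [1.5 1.5]
jar scene [([411.0, 270.0], 0.7)] [718. 162.] jar top [([274.0, 134.0], 0.6)] [722. 164.] [720. 162.   4.] [1.7 1.7]
caster scene [([279.0, 322.0], 0.59)] [ 754. -159.] caster top [([390.0, 126.0], 0.66)] [ 746. -155.] [ 748. -158.  -10.] [1.1 1.1]
offcut scene [([472.0, 256.0], 0.77), ([199.0, 218.0], 0.47)] [727. 317.] offcut top [([335.0, 204.0], 0.72), ([216.0, 130.0], 0.59)] [529.  -6.] [651. 127.  71.] [185.1 185.1]
tape scene [([345.0, 170.0], 0.67)] [326. 145.] tape top [([280.0, 276.0], 0.88), ([442.0, 244.0], 0.43)] [335. 140.] [337. 140.   9.] [1. 1.]
brush scene [([196.0, 342.0], 0.66)] [ 747. -327.] brush top [([447.0, 123.0], 0.98)] [ 753. -311.] [ 751. -319.    3.] [8.2 8.2]
tin scene [([245.0, 191.0], 0.72), ([426.0, 201.0], 0.34)] [ 326. -156.] tin top [([395.0, 280.0], 0.72)] [ 329. -166.] [ 330. -161.    6.] [4.6 4.6]
[ 172.02527335 -600.85441726  214.66154437] [ 3.14154400e+00 -1.41515617e-05  2.78760185e-01]
```

View pics/a.png

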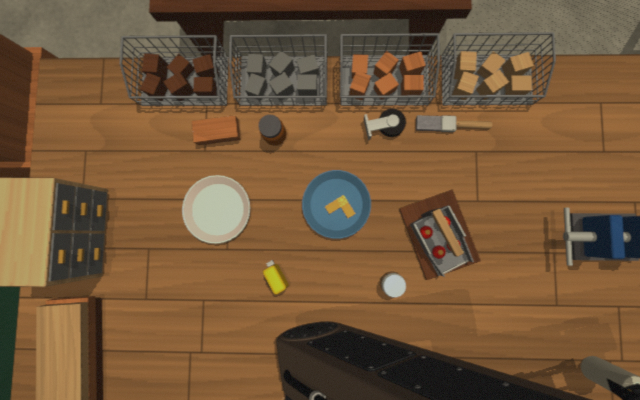

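View pics/b.png

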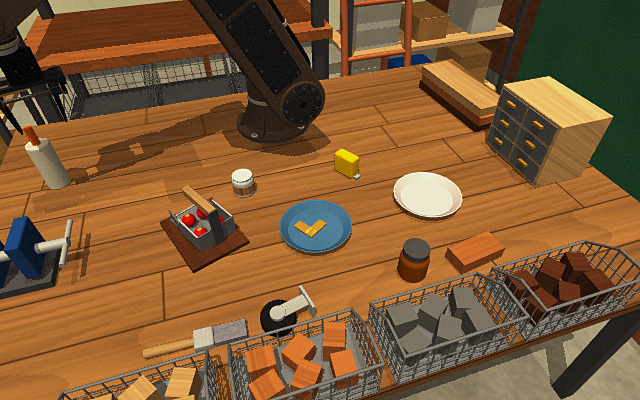

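The top view shows the scoop at about (440,237) with its spout towards the robot and its pale bar at about (450,230). The white dish is at (217,210) and the blue dish at (336,205). The scene view agrees, with the scoop at (202,225) and the white dish at (426,195).

The pendant only turns about the tool's vertical axis. So I plan to grip the bar behind the balance point and let the scoop pivot between the pads. First I'll move above it for a closer look.

```bash
python3 -m pendant '[[[0.020,-0.012,-0.005],0],[[0.044,-0.026,-0.005],-1],[[0.044,-0.026,-0.005],-1],[[0.044,-0.026,-0.005],-1],[[0.044,-0.026,-0.005],-1],[[0.044,-0.026,0],0],[[0.044,-0.026,0],0],[[0.044,-0.026,0],0],[[0.044,-0.026,0],0],[[0.020,-0.012,0],0],[[0,0,0],0]]' 1
cat > look.py <<'E'
from h import *
import sys
ims={c:get_image(c) for c in("wrist","top","scene")}
cv2.imwrite("pics/%s.png"%sys.argv[1],cv2.cvtColor(ims["wrist"]["img"],cv2.COLOR_RGB2BGR))
for n in sys.argv[2:]:
    rs=[]
    for c in ims:
        p=place_of(n,c)
        if p and p[0]["conf"]>.3:
            rs.append((rayw if c=="wrist" else ray)(ims[c],p[0]["uv"])); print(n,c,np.round(p[0]["uv"]).tolist(),round(p[0]["conf"],2),"z0",np.round(onz(rs[-1],0)[:2]),"z100",np.round(onz(rs[-1],100)[:2]))
    if len(rs)>1:
        x,e=tri(rs);print("  TRI",np.round(x),np.round(e,1))
o=get_obs();print(o["t"],o["ee_pos"],o["tcp_rot"],o["joints"])
E
python3 look.py w1 scoop scoop_grip spout board knob0
```

```text
t: 2.68
ee_pos: [469.8, -253.7, 239.9]
tcp_rot: [3.141, -0.0, 0.352]
wrist_force: [-0.2, 0.1, 0.8]
width: 95.0
gripper_force: 0.0
scoop wrist [330.0, 197.0] 0.57 z0 [ 441. -277.] z100 [ 466. -265.]
scoop top [436.0, 236.0] 0.94 z0 [ 446. -276.] z100 [ 446. -249.]
scoop scene [204.0, 229.0] 0.97 z0 [ 438. -280.] z100 [ 539. -270.]
  TRI [ 444. -277.    6.] [1.8 3.  2.5]
scoop_grip wrist [338.0, 227.0] 0.89 z0 [ 403. -303.] z100 [ 438. -284.]
scoop_grip scene [203.0, 229.0] 0.65 z0 [ 435. -283.] z100 [ 536. -272.]
  TRI [ 392. -298.  -38.] [11.5 11.5]
spout wrist [339.0, 255.0] 0.68 z0 [ 362. -320.] z100 [ 407. -298.]
spout scene [188.0, 212.0] 0.88 z0 [ 359. -314.] z100 [ 471. -299.]
  TRI [ 366. -316.    7.] [2.8 2.8]
board scene [208.0, 233.0] 0.78 z0 [ 453. -273.] z100 [ 552. -264.]
knob0 wrist [307.0, 182.0] 0.87 z0 [ 449. -240.] z100 [ 473. -237.]
knob0 top [427.0, 233.0] 0.56 z0 [ 455. -251.] z100 [ 454. -226.]
knob0 scene [190.0, 223.0] 0.68 z0 [ 403. -313.] z100 [ 509. -299.]
  TRI [ 457. -262.   45.] [23.4 21.6 44.6]
3.575 [ 469.16205462 -255.81908269  239.63144625] [3.14152789e+00 4.36551775e-05 3.48651392e-01] [-6.22802201e-01  3.35735894e-01  1.74797843e+00 -8.32987962e-05
  1.05784948e+00  5.99383610e-01]
```

View pics/w1.png

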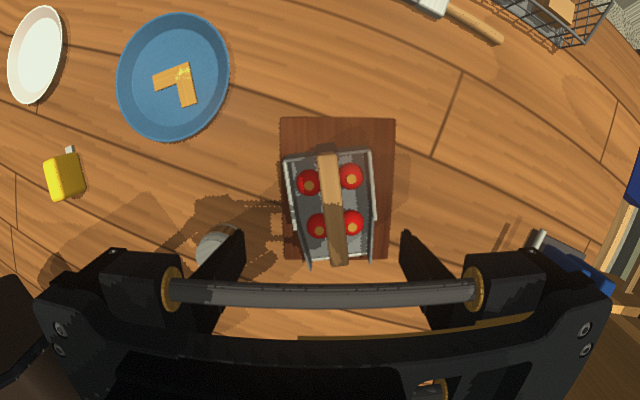

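The wrist picture shows the scoop at (330,205) with its knobs two either side of the bar. The bar runs from about (327,153) at the post end to (339,265) at the front end.

```bash
python3 - <<'E'
from h import *
im=get_image("wrist")
a=np.array(im["img"]).astype(int)
hsv=cv2.cvtColor(im["img"],cv2.COLOR_RGB2HSV)
# bar ends on z=112
B=onz(rayw(im,(327,153)),112);F=onz(rayw(im,(339,265)),112)
d=F-B;print("B",B,"F",F,"len",np.linalg.norm(d),"yaw",np.degrees(np.arctan2(d[1],d[0])))
for q in [(160,157),(284,160),(370,152)]:print(q,onz(rayw(im,q),62)[:2])
C=[onz(rayw(im,q),12)[:2] for q in [(280,118),(395,118),(283,259),(386,259)]]
print(np.round(C))
for r in (160,180,200,220,240,258):print(r,a[r,312:356:2,0].tolist())
E
```

```text
B [ 508.88930019 -247.17228995  112.        ] F [ 400.01471453 -301.36386167  112.        ] len 121.61579604523897 yaw -153.53849173130584
(160, 157) [432.39459659 -55.20334997]
(284, 160) [ 478.85645705 -206.81596951]
(370, 152) [ 521.22538132 -295.60144467]
[[ 520. -181.]
 [ 572. -320.]
 [ 333. -246.]
 [ 383. -387.]]
160 [95, 85, 166, 189, 184, 182, 183, 182, 184, 187, 188, 172, 121, 126, 126, 131, 132, 127, 127, 114, 95, 95]
180 [126, 121, 106, 149, 197, 191, 188, 189, 190, 191, 192, 196, 185, 137, 146, 166, 150, 179, 196, 195, 193, 194]
200 [77, 77, 74, 74, 115, 180, 192, 185, 185, 184, 185, 191, 195, 188, 150, 121, 125, 127, 124, 121, 122, 122]
220 [112, 119, 117, 118, 122, 107, 105, 113, 112, 111, 111, 111, 109, 110, 110, 93, 181, 191, 204, 212, 215, 213]
240 [74, 77, 73, 78, 78, 118, 117, 110, 125, 111, 109, 104, 106, 106, 103, 114, 94, 126, 121, 121, 128, 141]
258 [194, 188, 187, 187, 188, 186, 164, 159, 99, 107, 135, 133, 130, 129, 130, 106, 102, 90, 106, 108, 116, 116]
```

```bash
python3 -m pendant '[[[0.021,0.008,0.02],-6.3],[[0,0,0.04],0],[[0,0,0.04],0],[[0,0,0.035],0],[[0,0,0.0135],0],[[0,0,0],0],[[0,0,0],0]]' 1
python3 - <<'E'
from h import *
im=get_image("wrist");cv2.imwrite("pics/w2.png",cv2.cvtColor(im["img"],cv2.COLOR_RGB2BGR))
E
```

```text
t: 4.5
ee_pos: [492.2, -256.6, 92.4]
tcp_rot: [3.14, -0.001, 0.459]
wrist_force: [0.2, 0.2, 0.7]
width: 95.2
gripper_force: 0.0
```

View pics/w2.png

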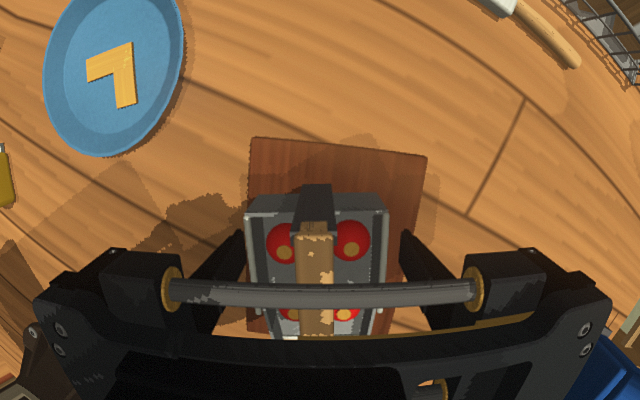

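The bar lies straight and centred between the fingers, at column 315 with its post end at row 222. I'll close on it firmly and try a 6 mm lift.

```bash
python3 -m pendant '[[[0,0,0],0],[[0,0,0],0],[[0,0,0],0],[[0,0,0],0],[[0,0,0],0],[[0,0,0],0]]' 0 60
python3 - <<'E'
from h import *
for c in ("wrist","scene"):
    im=get_image(c);cv2.imwrite(f"pics/pre_{c}.png",cv2.cvtColor(im["img"],cv2.COLOR_RGB2BGR))
o=get_obs();print(o["wrist_torque"],o["wrist_force"])
E
python3 -m pendant '[[[0,0,-0.003],0],[[0,0,-0.003],0],[[0,0,0],0],[[0,0,0],0]]'
python3 - <<'E'
from h import *
for c in ("wrist","scene"):
    im=get_image(c);cv2.imwrite(f"pics/post_{c}.png",cv2.cvtColor(im["img"],cv2.COLOR_RGB2BGR))
o=get_obs();print(o["wrist_torque"],o["wrist_force"],o["ee_pos"])
def crop(c,x,y,w,h,s):return cv2.resize(np.hstack([cv2.imread(f"pics/{p}_{c}.png")[y:y+h,x:x+w] for p in("pre","post")]),None,fx=s,fy=s)
a=crop("scene",150,170,110,110,3);b=crop("wrist",220,130,220,150,1.5)
cv2.imwrite("pics/c1.png",np.vstack([a,b]))
E
```

```text
t: 5.3
ee_pos: [491.6, -256.2, 91.1]
tcp_rot: [3.142, 0.0, 0.459]
wrist_force: [0.6, 0.6, -0.8]
width: 40.5
gripper_force: 0.0
[-0.0046937  -0.05906649  0.01238593] [-0.17841911 -0.5285683   0.11570017]
t: 5.9
ee_pos: [491.6, -256.2, 97.0]
tcp_rot: [-3.142, 0.0, 0.459]
wrist_force: [-0.6, -0.7, -3.5]
width: 19.5
gripper_force: 60.0
[ 0.01252842 -0.18104309 -0.00097703] [ 0.10639674 -0.38693061 -3.72083108] [ 491.57185089 -256.16267052   96.99422543]
```

View pics/c1.png

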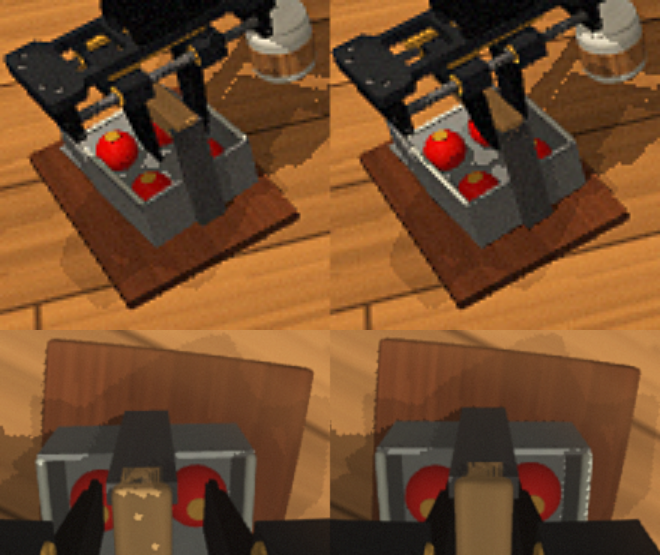

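The scoop hangs wholly on the grip: 3.7 N carried, with a moment that matches the offset. It looks level in both views. I'll lift on and check for creep.

```bash
python3 -m pendant '[[[0,0,-0.004],0],[[0,0,-0.007],0],[[0,0,-0.010],0],[[0,0,-0.010],0],[[0,0,-0.005],0],[[0,0,0],0]]'
cat > creep.py <<'E'
from h import *
im=get_image("wrist");g=cv2.cvtColor(im["img"],cv2.COLOR_RGB2GRAY);r=cv2.imread("pics/post_wrist.png",0)
K=im["K"]
for (x,y,w,h) in [(290,180,50,50),(240,195,40,40),(350,195,45,40)]:
    m=cv2.matchTemplate(g[y-14:y+h+14,x-14:x+w+14],r[y:y+h,x:x+w],cv2.TM_CCOEFF_NORMED)
    _,v,_,l=cv2.minMaxLoc(m);print("shift",l[0]-14,l[1]-14,round(v,2))
o=get_obs();print(o["t"],o["wrist_torque"],o["wrist_force"],o["ee_pos"])
print("f",K[0][0])
E
python3 creep.py
```

```text
t: 6.75
ee_pos: [491.7, -256.2, 133.6]
tcp_rot: [3.141, -0.0, 0.459]
wrist_force: [0.1, 0.0, -4.0]
width: 19.6
gripper_force: 60.0
shift 0 0 0.84
shift 0 0 0.91
shift 0 0 0.94
6.8 [ 0.05185703 -0.17608239  0.01113876] [-0.59881807  1.09014464 -4.21132834] [ 491.60450938 -256.1643779   133.24459388]
f 309.70691628693146
```

There's no creep. Next I'll carry it in an arc towards the white dish, ramping gently, and stop for a check at the end of the arc.

```bash
python3 -m pendant '[[[0.0035,-0.002,-0.005],-0.32],[[0.007,-0.004,-0.008],-0.65],[[0.0104,-0.0059,-0.008],-0.97],[[0.0139,-0.0079,-0.008],-1.3],[[0.0174,-0.0099,-0.008],-1.62],[[0.0209,-0.0119,-0.005],-1.94],[[0.0209,-0.0119,0],-1.94],[[0.0209,-0.0119,0],-1.94],[[0.0209,-0.0119,0],-1.94],[[0.0209,-0.0119,0],-1.94],[[0.0209,-0.0119,0],-1.94],[[0.0209,-0.0119,0],-1.94]]' | head -3
python3 -m pendant '[[[0.0209,-0.0119,0],-1.94],[[0.0209,-0.0119,0],-1.94],[[0.0209,-0.0119,0],-1.94],[[0.0209,-0.0119,0],-1.94],[[0.0209,-0.0119,0],-1.94],[[0.0209,-0.0119,0],-1.94],[[0.0209,-0.0119,0],-1.94],[[0.0209,-0.0119,0],-1.94],[[0.0209,-0.0119,0],-1.94],[[0.0209,-0.0119,0],-1.94],[[0.0209,-0.0119,0],-1.94],[[0.0209,-0.0119,0],-1.94]]' | head -3
python3 -m pendant '[[[0.0209,-0.0119,0],-1.94],[[0.0209,-0.0119,0],-1.94],[[0.0209,-0.0119,0],-1.94],[[0.0209,-0.0119,0],-1.94],[[0.0209,-0.0119,0],-1.94],[[0.0174,-0.0099,0],-1.62],[[0.0139,-0.0079,0],-1.3],[[0.0104,-0.0059,0],-0.97],[[0.007,-0.004,0],-0.65],[[0.0035,-0.002,0],-0.32],[[0,0,0],0]]'
python3 creep.py
python3 look.py w3 dish spout
```

```text
t: 8.3
ee_pos: [590.8, -49.3, 175.4]
tcp_rot: [3.142, -0.0, 0.783]
t: 9.8
ee_pos: [614.9, 236.0, 175.1]
tcp_rot: [3.142, 0.0, 1.189]
t: 11.18
ee_pos: [571.4, 408.6, 175.1]
tcp_rot: [3.142, 0.0, 1.441]
wrist_force: [0.0, -0.4, -3.1]
width: 19.7
gripper_force: 60.0
shift 0 3 0.62
shift 14 0 0.28
shift 0 2 0.71
11.225 [ 0.08247448 -0.09909585 -0.00895664] [-0.62301501 -0.4234166  -3.59966428] [571.54874707 408.41673153 175.07165381]
f 309.70691628693146
dish top [220.0, 210.0] 0.92 z0 [512. 305.] z100 [505. 273.]
dish scene [425.0, 199.0] 0.85 z0 [515. 307.] z100 [606. 240.]
  TRI [513. 307.  -2.] [1.4 1.4]
spout top [223.0, 193.0] 0.7 z0 [557. 299.] z100 [546. 268.]
spout scene [246.0, 194.0] 0.65 z0 [ 338. -155.] z100 [ 452. -162.]
  TRI [557.  14. 276.] [194. 194.]
11.675 [571.47505298 408.62380801 175.11239485] [3.14152273e+00 4.32479428e-05 1.44065675e+00] [ 5.26833275e-01  6.39159200e-01  1.39050144e+00 -8.58286838e-05
  1.11190306e+00  6.57010871e-01]
```

View pics/w3.png

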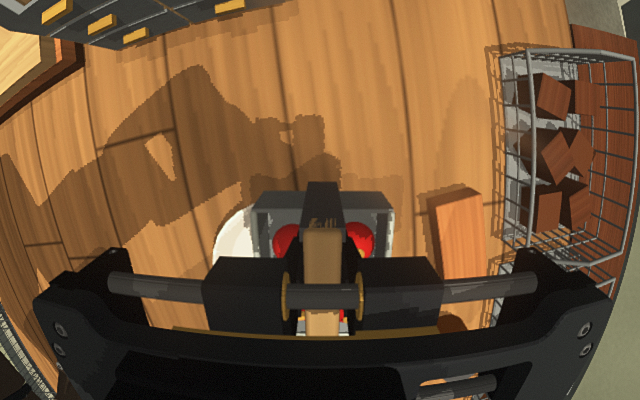

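The scoop is still held with the knobs inside it, at about (320,240) in the wrist picture, and the white dish shows behind at (235,235). I take the dish centre as (515,307). Now I'll shift and lower so that the spout hovers 2 cm above the rim, on the near side of the centre.

```bash
python3 -m pendant '[[[0.002,-0.0014,0.0017],0],[[0.005,-0.0035,0.0044],0],[[0.008,-0.0055,0.007],0],[[0.010,-0.007,0.0087],0],[[0.012,-0.0082,0.0104],0],[[0.010,-0.007,0.0087],0],[[0.008,-0.0055,0.007],0],[[0.005,-0.0035,0.0044],0],[[0.002,-0.0014,0.0017],0],[[0,0,0],0],[[0,0,0],0],[[0,0,0],0]]'
python3 - <<'E'
from h import *
ims={c:get_image(c) for c in("top","scene","wrist")}
f=lambda c,x,y,w,h,s:cv2.resize(cv2.cvtColor(ims[c]["img"],cv2.COLOR_RGB2BGR)[y:y+h,x:x+w],None,fx=s,fy=s,interpolation=cv2.INTER_CUBIC)
cv2.imwrite("pics/d1.png",np.hstack([f("top",150,140,130,130,3),f("scene",370,100,130,130,3)]))
E
```

```text
t: 13.18
ee_pos: [537.1, 475.5, 121.3]
tcp_rot: [3.141, -0.0, 1.44]
wrist_force: [0.4, 0.0, -3.7]
width: 19.6
gripper_force: 60.0
```

View pics/d1.png

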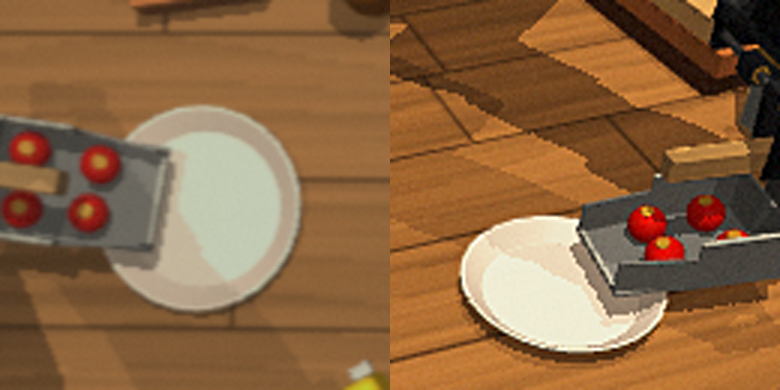

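All four knobs are in, and the spout is over the dish just short of its centre, at crop (160,200) in the top view. I'll lower until the floor nearly rests on the rim, then ease the grip so that the scoop can pivot.

```bash
python3 -m pendant '[[[0,0,0.004],0],[[0,0,0.006],0],[[0,0,0.006],0],[[0,0,0.003],0],[[0,0,0],0]]' | sed -n 2,4p
python3 -m pendant '[[[0,0,0],0],[[0,0,0],0]]' 0 20
python3 -m pendant '[[[0,0,0],0],[[0,0,0],0]]' 0 10
python3 - <<'E'
from h import *
ims={c:get_image(c) for c in("top","scene","wrist")}
f=lambda c,x,y,w,h,s:cv2.resize(cv2.cvtColor(ims[c]["img"],cv2.COLOR_RGB2BGR)[y:y+h,x:x+w],None,fx=s,fy=s,interpolation=cv2.INTER_CUBIC)
cv2.imwrite("pics/d2.png",np.hstack([f("top",150,140,130,130,3),f("scene",370,100,130,130,3)]))
print(get_obs()["wrist_torque"])
E
```

```text
ee_pos: [537.1, 476.9, 103.7]
tcp_rot: [3.14, -0.002, 1.441]
wrist_force: [-2.3, 3.3, 8.6]
t: 14.2
ee_pos: [537.1, 477.1, 103.5]
tcp_rot: [3.14, -0.003, 1.441]
wrist_force: [-2.5, 4.8, 6.3]
width: 19.8
gripper_force: 20.0
t: 14.45
ee_pos: [537.2, 477.1, 103.4]
tcp_rot: [3.14, -0.003, 1.441]
wrist_force: [-2.4, 5.1, 5.7]
width: 19.9
gripper_force: 10.0
[ 0.70931089  0.23580577 -0.12377362]
```

View pics/d2.png

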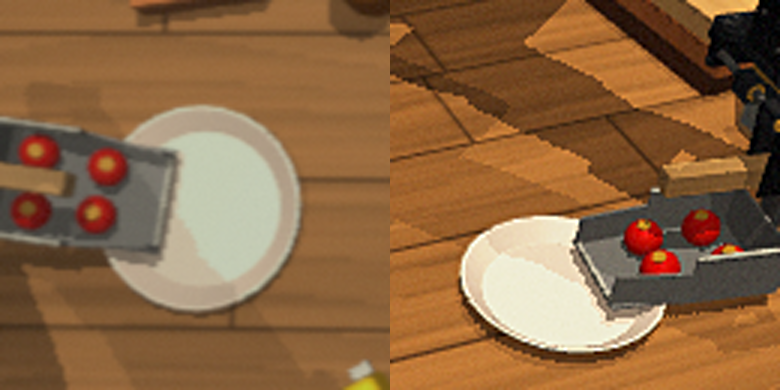

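The underside now bears on the rim, the knobs are still in, and the dish hasn't moved. Next I'll raise and advance along the pivot path with a light grip. I'll measure the tilt from the spout seen in two cameras and the knobs from red blobs.

```bash
cat > tilt.py <<'E'
from h import *
ims={c:get_image(c) for c in("top","scene")}
o=get_obs();T=o["ee_pos"];G=np.array([T[0],T[1],T[2]+19])
rs=[]
for c in ims:
    p=[q for q in place_of("spout",c)]
    if p: rs.append(ray(ims[c],p[0]["uv"]));print(c,np.round(p[0]["uv"]),round(p[0]["conf"],2))
if len(rs)==2:
    x,e=tri(rs);y=o["tcp_rot"][2];f=-np.array([np.cos(y),np.sin(y)])
    h=(x-G)[:2]@f;v=G[2]-x[2]
    print("spout",np.round(x),"err",np.round(e,1),"h",round(h),"v",round(v),"tilt",round(np.degrees(np.arctan2(v,h))-np.degrees(np.arctan2(98,140)),1))
q=place_of("dish","top")
print("dish",[np.round(onz(ray(ims["top"],k["uv"]),0)[:2]) for k in q[:1]])
for c,z in(("top",22),):
    hs=cv2.cvtColor(ims[c]["img"],cv2.COLOR_RGB2HSV)
    m=(((hs[...,0]<6)|(hs[...,0]>174))&(hs[...,1]>180)&(hs[...,2]>90)).astype(np.uint8)
    n,l,s,ce=cv2.connectedComponentsWithStats(m)
    print("red",[(np.round(ce[i]).tolist(),int(s[i,4]),np.round(onz(ray(ims[c],ce[i]),z)[:2]).tolist()) for i in range(1,n) if s[i,4]>15 and 120<ce[i][0]<300])
print(round(o["t"],2),np.round(T,1),"F",np.round(o["wrist_force"],1),"M",np.round(o["wrist_torque"],2))
E
python3 -m pendant '[[[0,0,-0.003],0],[[-0.002,0,-0.003],0],[[-0.002,0,-0.003],0],[[0,0,0],0]]' 0 6
python3 tilt.py
```

```text
t: 15.1
ee_pos: [536.4, 471.5, 111.3]
tcp_rot: [3.141, 0.0, 1.441]
wrist_force: [-0.6, 0.3, -2.3]
width: 19.5
gripper_force: 6.0
top [203. 209.] 0.67
scene [439. 192.] 0.64
spout [513. 348.  12.] err [0. 0.] h 126 v 118 tilt 8.1
dish [array([520., 314.])]
red [([163.0, 190.0], 80, [563.0, 456.0]), ([187.0, 195.0], 88, [549.0, 391.0]), ([160.0, 210.0], 81, [510.0, 462.0]), ([183.0, 211.0], 83, [506.0, 399.0])]
15.2 [536.4 471.6 111.1] F [ 0.3 -0.8 -2.2] M [-0.25 -0.11 -0.02]
```

It pivots at 6 N: tilt 8°, spout near the dish floor, knobs still in. I'll creep a little further and wait so that the knobs settle gently at the sill.

```bash
python3 -m pendant '[[[-0.004,0,-0.002],0],[[-0.004,0,-0.002],0],[[0,0,0],0],[[0,0,0],0],[[0,0,0],0],[[0,0,0],0],[[0,0,0],0]]' 0 6|sed -n 1,4p
python3 tilt.py
```

```text
t: 16.23
ee_pos: [535.3, 464.0, 115.1]
tcp_rot: [3.141, -0.0, 1.441]
wrist_force: [0.8, -0.1, 1.1]
top [203. 210.] 0.83
scene [439. 192.] 0.79
spout [510. 350.   8.] err [1. 1.] h 116 v 126 tilt 12.4
dish [array([520., 313.])]
red [([195.0, 196.0], 231, [548.0, 369.0]), ([191.0, 213.0], 222, [502.0, 376.0])]
16.32 [535.3 464.  115.1] F [0.5 1.4 0.5] M [ 0.08 -0.22  0.05]
```

The knobs now rest against the sill at 12°. I'll tip on slowly.

```bash
python3 -m pendant '[[[-0.005,0,-0.003],0],[[-0.005,0,-0.003],0],[[-0.005,0,-0.003],0],[[-0.005,0,-0.003],0],[[-0.005,0,-0.003],0],[[-0.005,0,-0.002],0],[[-0.005,0,-0.002],0],[[0,0,0],0]]' 0 6|sed -n 1,4p
python3 tilt.py
```

```text
t: 17.48
ee_pos: [530.9, 429.0, 134.6]
tcp_rot: [3.141, -0.0, 1.441]
wrist_force: [-0.6, 1.2, 0.5]
top [205. 207.] 0.87
scene [439. 196.] 0.93
spout [519. 346.   3.] err [0.1 0.1] h 84 v 151 tilt 25.8
dish [array([515., 307.])]
red [([197.0, 196.0], 224, [547.0, 362.0]), ([194.0, 214.0], 214, [500.0, 369.0])]
17.57 [530.9 429.3 134.4] F [0.1 1.  0.8] M [ 0.14 -0.15 -0.05]
```

```bash
python3 -m pendant '[[[-0.005,0,-0.003],0],[[-0.005,0,-0.003],0],[[-0.005,0,-0.003],0],[[-0.005,0,-0.002],0],[[-0.005,0,-0.002],0],[[-0.004,0,-0.001],0],[[0,0,0],0],[[0,0,0],0]]' 0 6|sed -n 1,4p
python3 tilt.py
```

```text
t: 18.73
ee_pos: [527.0, 400.5, 148.0]
tcp_rot: [3.142, 0.0, 1.441]
wrist_force: [0.4, 1.0, -3.9]
top [213. 209.] 0.96
scene [435. 197.] 0.7
spout [517. 330.   3.] err [5.8 5.8] h 71 v 164 tilt 31.5
dish [array([514., 307.])]
red [([213.0, 199.0], 184, [540.0, 319.0]), ([200.0, 215.0], 218, [498.0, 353.0])]
18.82 [526.9 400.5 148. ] F [-0.6 -0.5 -4. ] M [ 0.01 -0.11 -0.04]
```

The scoop now hangs near its balance angle, about 32–35°, and the first knobs are leaving. I'll press the spout lightly on the dish floor and advance to drive the tilt further.

```bash
python3 -m pendant '[[[-0.004,0,0.002],0],[[-0.005,0,0.001],0],[[-0.006,0,0],0],[[-0.006,0,-0.001],0],[[-0.006,0,-0.001],0],[[-0.006,0,-0.001],0],[[0,0,0],0],[[0,0,0],0]]' 0 5|sed -n 1,4p
python3 tilt.py
```

```text
t: 19.98
ee_pos: [522.7, 367.7, 148.1]
tcp_rot: [3.141, -0.0, 1.441]
wrist_force: [-0.3, -0.1, -3.6]
top [221. 212.] 0.67
scene [420. 198.] 0.92
spout [506. 299.   0.] err [4.1 4.1] h 70 v 167 tilt 32.2
dish [array([519., 307.])]
red [([228.0, 212.0], 379, [505.0, 277.0])]
20.07 [522.7 367.8 148.1] F [-0.   0.1 -3.4] M [ 0.05 -0.1   0.02]
```

```bash
python3 - <<'E'
from h import *
ims={c:get_image(c) for c in("top","scene")}
f=lambda c,x,y,w,h,s:cv2.resize(cv2.cvtColor(ims[c]["img"],cv2.COLOR_RGB2BGR)[y:y+h,x:x+w],None,fx=s,fy=s,interpolation=cv2.INTER_CUBIC)
cv2.imwrite("pics/d3.png",np.hstack([f("top",150,140,130,130,3),f("scene",370,100,130,130,3)]))
E
```

```text
(no output)
```

View pics/d3.png

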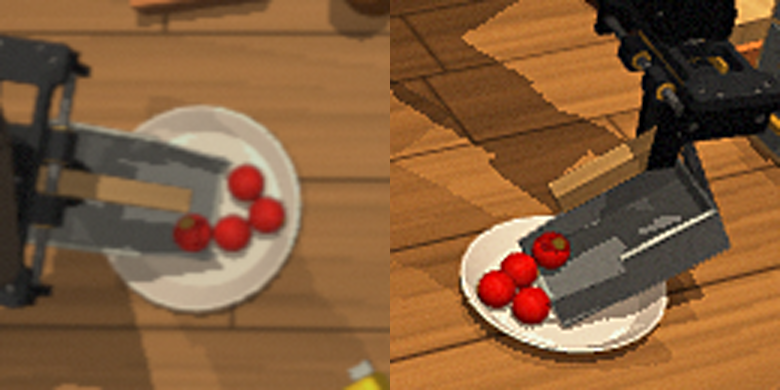

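The views show three knobs in the dish, at crop (247,182), (266,215) and (232,232). The fourth is still at the sill at (192,232), with a knob blocking it. I'll draw the scoop back briskly so that it has room and stays behind.

```bash
python3 -m pendant '[[[0,0,-0.003],0],[[0.02,0,-0.001],0],[[0.020,0,0],0],[[0,0,0],0],[[0,0,0],0],[[0,0,0],0]]' 0 5|sed -n 1,4p
cat >> tilt.py <<'E'
for k in place_of("knob0","top"):print("k",np.round(k["uv"]),round(k["conf"],2),np.round(onz(ray(ims["top"],k["uv"]),22)[:2]))
E
python3 tilt.py
```

```text
t: 21.08
ee_pos: [527.9, 406.7, 152.2]
tcp_rot: [-3.142, 0.0, 1.44]
wrist_force: [-0.4, -0.8, -2.9]
top [202. 208.] 0.62
scene [443. 197.] 0.57
spout [516. 359.  -6.] err [1.8 1.8] h 49 v 177 tilt 39.5
dish [array([515., 304.])]
red [([228.0, 211.0], 391, [507.0, 277.0])]
21.18 [527.9 406.9 152.2] F [-0.   0.3 -3. ] M [ 0.01 -0.1   0.09]
k [226. 216.] 0.61 [493. 283.]
k [216. 214.] 0.56 [500. 310.]
k [240. 213.] 0.51 [503. 245.]
k [232. 199.] 0.43 [540. 268.]
k [208. 209.] 0.33 [513. 332.]
```

All four knobs now lie in the dish. The red group stayed in place while the scoop drew back, and the load fell to 3.0 N, so the scoop is empty. I'll grip firmly, lift clear and carry the scoop back, nose down, over its board.

```bash
python3 -m pendant '[[[0,0,0],0],[[0,0,0],0],[[0,0,-0.006],0],[[0,0,-0.016],0],[[0,0,-0.026],0],[[0,0,-0.03],0],[[0,0,-0.02],0],[[0,0,-0.01],0],[[-0.0107,0.0054,0],0.95],[[-0.0214,0.0108,0],1.91],[[-0.0321,0.0162,0],2.86],[[-0.0321,0.0162,0],2.86]]' 0 60|sed -n 1,4p
python3 -m pendant '[[[-0.0321,0.0162,0],2.86],[[-0.0321,0.0162,0],2.86],[[-0.0321,0.0162,0],2.86],[[-0.0321,0.0162,0],2.86],[[-0.0321,0.0162,0],2.86],[[-0.0321,0.0162,0],2.86],[[-0.0321,0.0162,0],2.86],[[-0.0321,0.0162,0],2.86],[[-0.0321,0.0162,0],2.86],[[-0.0321,0.0162,0],2.86]]'|sed -n 1,4p
python3 -m pendant '[[[-0.0321,0.0162,0],2.86],[[-0.0321,0.0162,0],2.86],[[-0.0321,0.0162,0],2.86],[[-0.0321,0.0162,0],2.86],[[-0.0321,0.0162,0],2.86],[[-0.0321,0.0162,0],2.86],[[-0.025,0.0126,0],2.23],[[-0.0214,0.0108,0],1.91],[[-0.0107,0.0054,0],0.95],[[0,0,0],0],[[0,0,0],0]]'
python3 tilt.py
```

```text
t: 22.88
ee_pos: [558.4, 301.2, 259.1]
tcp_rot: [-3.141, 0.001, 1.288]
wrist_force: [-0.3, 0.4, -2.7]
t: 24.12
ee_pos: [543.8, -54.3, 259.4]
tcp_rot: [-3.141, 0.001, 0.788]
wrist_force: [0.6, -0.4, -3.9]
t: 25.5
ee_pos: [416.0, -297.5, 260.0]
tcp_rot: [-3.141, -0.0, 0.404]
wrist_force: [0.6, 0.3, -3.6]
width: 19.9
gripper_force: 60.0
top [468. 277.] 0.9
scene [346. 169.] 0.37
spout [484. -96. 290.] err [185.2 185.2] h -142 v -11 tilt -210.6
dish [array([518., 308.])]
red [([228.0, 211.0], 390, [507.0, 277.0])]
25.6 [ 416.2 -297.3  260.1] F [ 0.2  0.3 -3.7] M [ 0.01 -0.02 -0.02]
k [216. 212.] 0.63 [505. 311.]
k [241. 210.] 0.56 [512. 243.]
k [227. 215.] 0.53 [496. 279.]
k [390. 125.] 0.52 [ 741. -153.]
k [233. 200.] 0.49 [537. 265.]
k [217. 130.] 0.29 [727. 315.]
```

The four knobs remain in the dish. Now down towards the board.

```bash
python3 -m pendant '[[[0.003,0,0.008],0],[[0.004,0,0.02],0],[[0.004,0,0.026],0],[[0.004,0,0.02],0],[[0.003,0,0.012],0],[[0,0,0.006],0],[[0,0,0],0]]'|sed -n 1,4p
python3 -m pendant '[[[0,0,0.003],0],[[0,0,0.003],0],[[0,0,0.003],0],[[0,0,0.003],0],[[0,0,0],0],[[0,0,0],0]]' 0 6|sed -n 1,4p
python3 tilt.py|grep -v red
```

```text
t: 26.68
ee_pos: [432.5, -290.9, 168.1]
tcp_rot: [3.142, 0.0, 0.404]
wrist_force: [-0.5, -0.2, -3.8]
t: 27.42
ee_pos: [432.5, -290.9, 156.2]
tcp_rot: [3.141, 0.0, 0.404]
wrist_force: [0.3, -0.6, -3.2]
top [453. 267.] 0.7
dish [array([518., 308.])]
27.52 [ 432.5 -290.9  156.2] F [ 0.5 -0.4 -3.8] M [-0.01  0.02 -0.05]
k [236. 213.] 0.72 [503. 256.]
k [214. 213.] 0.45 [501. 314.]
k [227. 214.] 0.41 [500. 280.]
```

```bash
python3 -m pendant '[[[0,0,0.003],0],[[0,0,0.003],0],[[0.003,0,0.002],0],[[0.005,0,0.002],0],[[0.005,0,0.002],0],[[0.004,0,0.002],0],[[0.004,0,0.002],0],[[0,0,0],0]]' 0 6|sed -n 1,4p
python3 tilt.py|grep -v red
```

```text
t: 28.72
ee_pos: [451.8, -282.4, 139.7]
tcp_rot: [-3.141, 0.0, 0.404]
wrist_force: [1.0, 0.3, -3.2]
top [455. 268.] 0.97
scene [188. 213.] 0.58
spout [ 362. -319.   -2.] err [2.6 2.6] h 97 v 160 tilt 23.9
dish [array([525., 309.])]
28.82 [ 451.6 -282.4  139.9] F [ 0.3  0.5 -1.7] M [-0.01 -0.02 -0.02]
k [241. 210.] 0.6 [511. 242.]
k [232. 196.] 0.55 [547. 267.]
k [215. 212.] 0.52 [505. 313.]
k [226. 214.] 0.48 [500. 283.]
```

```bash
python3 -m pendant '[[[0.006,0,0.003],0],[[0.006,0,0.003],0],[[0.006,0,0.004],0],[[0.006,0,0.004],0],[[0.005,0,0.004],0],[[0.005,0,0.004],0],[[0.004,0,0.004],0],[[0.004,0,0.004],0],[[0,0,0],0]]' 0 6|sed -n 1,4p
python3 tilt.py|grep -v red|grep -v k
```

```text
t: 30.15
ee_pos: [490.6, -266.0, 109.8]
tcp_rot: [-3.141, 0.0, 0.404]
wrist_force: [-0.1, -0.2, -3.2]
top [454. 266.] 0.66
scene [185. 213.] 0.93
spout [ 367. -320.    3.] err [1.8 1.8] h 135 v 126 tilt 8.1
dish [array([517., 298.])]
30.25 [ 490.4 -266.1  110.1] F [ 0.2 -0.9 -3.3] M [-0.01 -0.05 -0.03]
```

```bash
python3 -m pendant '[[[0.004,0,0.003],0],[[0.003,0,0.003],0],[[0.003,0,0.003],0],[[0.002,0,0.003],0],[[0.002,0,0.003],0],[[0.001,0,0.002],0],[[0,0,0],0],[[0,0,0],0]]' 0 5|sed -n 1,4p
python3 tilt.py|grep -v red|grep -v k
```

```text
t: 31.45
ee_pos: [504.5, -260.1, 93.5]
tcp_rot: [3.141, -0.001, 0.404]
wrist_force: [0.0, 2.7, 5.0]
scene [188. 213.] 0.56
dish [array([515., 305.])]
31.55 [ 504.5 -260.1   93.4] F [1.2 2.3 4.8] M [ 0.53 -0.04 -0.03]
```

```bash
python3 -m pendant '[[[0,0,-0.001],0],[[0,0,0],0]]' 0 4|sed -n 3,4p
python3 -m pendant '[[[0,0,0],0],[[0,0,0],0],[[0,0,0],0],[[0,0,0],0],[[0,0,0],0],[[0,0,-0.01],0],[[0,0,-0.03],0],[[0,0,-0.04],0],[[0,0,-0.04],0],[[0,0,-0.02],0],[[0,0,0],0],[[0,0,0],0]]' 0.8
python3 - <<'E'
from h import *
ims={c:get_image(c) for c in("top","scene","wrist")}
for n in("scoop","board","spout","scoop_grip"):
    rs=[]
    for c in ims:
        p=place_of(n,c)
        if p and p[0]["conf"]>.4: rs.append((rayw if c=="wrist" else ray)(ims[c],p[0]["uv"]));print(n,c,np.round(onz(rs[-1],12)[:2]))
    if len(rs)>1:print("tri",*[np.round(v,1) for v in tri(rs)])
f=lambda c,x,y,w,h,s:cv2.resize(cv2.cvtColor(ims[c]["img"],cv2.COLOR_RGB2BGR)[y:y+h,x:x+w],(int(w*s),int(h*s)),interpolation=cv2.INTER_CUBIC)
cv2.imwrite("pics/e1.png",np.vstack([np.hstack([f("top",170,160,100,100,2.5),f("scene",140,150,100,100,2.5),f("scene",380,150,100,100,2.5)]),f("wrist",170,80,300,180,2.5)]))
E
```

```text
tcp_rot: [-3.141, 0.0, 0.404]
wrist_force: [1.1, 0.2, -1.3]
t: 33.5
ee_pos: [503.9, -260.0, 233.4]
tcp_rot: [-3.141, 0.001, 0.404]
wrist_force: [0.8, 0.0, 0.1]
width: 75.8
gripper_force: 0.0
scoop top [ 460. -278.]
scoop scene [ 470. -287.]
scoop wrist [ 454. -280.]
tri [ 456.2 -283.8    0.9] [4.8 4.7 6.2]
board top [543. 270.]
spout top [ 373. -314.]
spout scene [ 387. -315.]
spout wrist [ 377. -315.]
tri [ 371.5 -317.3   -1.1] [0.6 0.8 0.6]
scoop_grip top [ 456. -309.]
scoop_grip scene [ 343. -305.]
scoop_grip wrist [ 416. -304.]
tri [ 454.8 -286.1  106. ] [5.7 5.8 0.1]
```

View pics/e1.png

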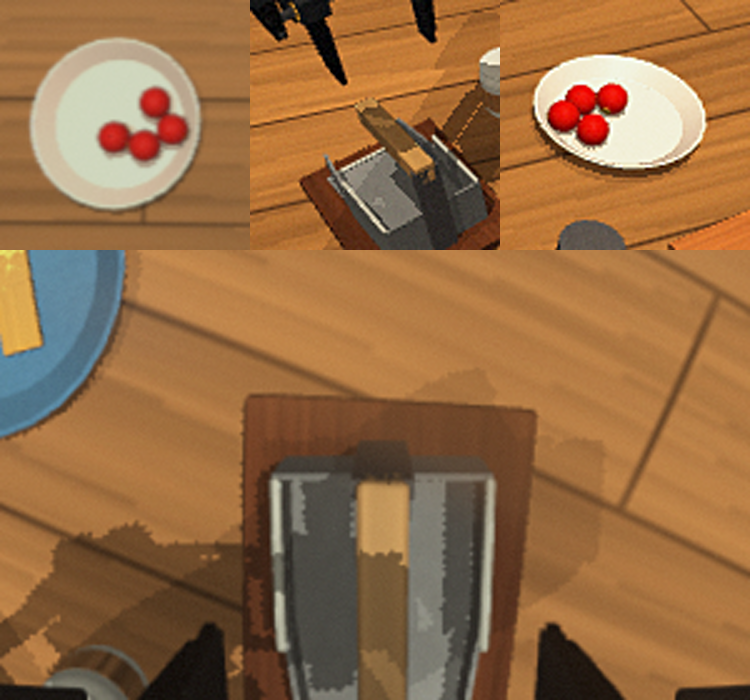

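All four knobs rest in the white dish (top-left crop, about (145,125)). The empty scoop stands flat in the middle of its board and the gripper is clear.

```bash
python3 -c "
from bench import *
print(sign_off())"
```

```text
the job is handed in; nothing more can be done
None
```

The job is handed in (no verdict came back): the last pictures showed all four knobs in the white dish and the empty scoop upright on its board within about 1 cm of the centre, with the gripper clear and the dish unmoved to within the cameras' accuracy.

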